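Push two proud relays home in their sockets

ROBOT

A 6-joint arm with a two-finger parallel gripper is mounted at the origin on the work surface. World frame = base frame: x ahead of the robot, y to its left, z up, the work surface at z = 0. Lengths are in m, angles in degrees, forces in N, time in s.
With the tool pointing down it reaches from about 0.275 to 0.875 m from the base axis. Payload 12.5 kg.
Tool frame: the origin (TCP) lies midway between the tips of the shut fingers; the grasp point (between the pads) lies 19 mm behind it (r.grip_point_offset is the distance from the TCP to the grasp point, in m); z points along the fingers, y is the line along which they close (so a half turn about z gives the same grasp; the last joint's range is limited). The gripper opens to 85 mm and grips with 20 to 120 N. Pads are 22 mm wide; open, the fingers measure 114 mm over their backs; the gripper's body (76 mm by 85 mm) begins 54 mm behind the grasp point. The pads swing forward as they close: fully open they stand 13 mm farther back than shut.
Start: joints at [-81.624, 20.094, 94.641, -0, 65.266, -4.847], TCP at [0.126, -0.535, 0.231] pointing down, gripper open.
Joint ranges: [-157.81, 157.81], [-45, 120.19], [0.68, 151.7], [-89.99, 269.99], [4.06, 180], [-164.3, 164.3]. Speed limits (degrees/s): [127.2, 127.2, 159.86, 180, 180, 180].

INTERFACE

Orientations are given as [roll, pitch, yaw] about the fixed x, y, z axes, in that order (R = Rz(yaw) Ry(pitch) Rx(roll)).
In Python, from rig import r gives the robot as it stands.
- The arm moves only by the tool move_arm, never from a script. Its argument "plan" is a list of rows, each an object with "offset": the shift along the tool's x, y, z in mm, a list of three; "rotation": the turn, a rotation vector about the tool's x, y, z in rad, a list of three. In form: [{"offset": [tx, ty, tz], "rotation": [wx, wy, wz]}, ...]. A call has 1 to 20 rows; each row shifts and turns the commanded pose from where the row before left it, along the tool's axes as they then stand; what a row does not reach is not made up. A row lasts 1/10 s, in which the tool goes at most 50 mm and 8.59 degrees, less where a joint would pass 70% of its speed; a pose out of reach is approached as far as the arm can. A call with a gripper value outside its range is refused whole. "grip" is the closure, from 0 (fully open) to 1 (shut), set as the call begins (left out, the last holds). The fingers move at their own pace and stop on an object; "newtons" is the grip in N (left out, the last holds). Time passes only in rows, so rows that do not move let the fingers close. It gives the time, the measured TCP pose, the force, the opening and the grip force at its end, in the units of the state.
- r.state(): the state, without advancing time (a new reading comes with each control period).
- r.camera(name): name is "side" or "top" or "wrist"; returns a dict with "color" (400x640x3 uint8, red, green, blue), "K" (3x3 intrinsics, pixels), "dist_coeffs" ([k1, k2, p1, p2, k3] as OpenCV has them; the pictures are not rectified), "rvec" (rotation vector, rad) and "tvec" (3), from world to camera coordinates, as OpenCV has them; the wrist camera has in their place "hand_eye" (4x4, takes a point from camera to tool coordinates, whose origin is the TCP and whose axes are the flange's). Camera axes: x right, y down, z forward; pixel columns grow to the right and rows downward; lengths in m; the calibration is good to about 2 mm. A picture is of the moment at which its call begins: read the wrist's pose just before it. There is no depth.
- r.job_done(): hands the job in; it is judged then, once.
The state is a dict: "t": time; "joints": joint angles; "joint_velocities": joint speeds; "joint_torque": joint torques, N m; "eef_pos": TCP position; "tool_rot": TCP orientation; "wrist_force": force on the tool from outside, world axes, zero at the start; "moment": the same for the moment, N m; "grip_width": finger opening in m; "gripper_force": force on a finger pad.
Only numpy, scipy, OpenCV 4.12 (cv2) and the standard library are available. Lean on these libraries where they do the work, as an engineer would, in place of code of your own. Each camera call takes 0.05 s, during which the arm holds its last target. There are 200 camera calls.

TASK

On the metal mounting plate three plug-in relays sit in black sockets; two of them stand proud, with their pins showing. Press each of those two straight down until it is fully home in its socket, and do not touch the third relay, which is already home.

Things in the scene. Friction and masses are not known exactly. Their poses are not given: they have to be found in the camera images.
- proud_relay_1: Relay standing proud: grey block 36 x 36 x 58 mm, white label on its flat top, brass pins below. Origin: centre of its top face; z up. Starts 9 to 12 mm proud (top 96 to 99 mm above the table), pins showing. Press anywhere on top: slides straight down against about 7 N of steady friction, no spring, stays where left; hard stop with its top at 87 mm is fully home.
- proud_relay_2: The second relay standing proud, the same in every way as proud_relay_1, in another socket. Starts 9 to 12 mm proud; slides down against about 7 N to a hard stop with its top 87 mm above the table. Origin: centre of its top face; z up.
- seated_relay: The relay already fully home, otherwise like the other two: top 87 mm above the table, the grey block resting on its socket, no pins showing. Origin: centre of its top face; z up. Not to be touched.
- plate: Aluminium plate 220 (x) x 300 (y) x 3 mm, fixed on the table. Origin: centre of its underside. It carries four fixed black sockets, 74 x 40 x 26 mm, at about x +-55, y +-65 mm; one is empty, and which relay is where varies. Near its short edges a terminal strip (31 mm high) and a metal can (63 mm high); a loose screwdriver lies in the middle.
Mind the look-alikes: they are no part of the job. What is shaped like the part that bears proud_relay_2 but orange or turquoise is not meant. What is shaped like the part that bears seated_relay but blue or green is not meant.

How it is judged:
By the outcome, as a careful person would: the job done as asked, in the order asked, and still so for the second after the job is handed in, with the robot touching nothing.
It also fails if it takes over 35 s, if anything falls off the work surface, if the arm or the gripper's body presses on something with over 40 N, if the wrist force passes 120 N, or if a joint passes its speed limit or range.

## Working session

There is one attempt and no reset: what is moved stays moved. The work goes in short steps, Python scripts to look and compute and a tool call to move; the robot and the scene stay as the last step left them, time stands still between calls to the robot, and variables do not carry over. Pictures are saved under pics/ and viewed, at most 10 in all, crops included, and the job is handed in when it is done.

Besides the shell and the picture viewer there is one more tool, called after "Call:" as name(argument=value, ...), one argument or row to a line, values as JSON. move_arm: Moves the arm, as the interface text tells. Its arguments: {"type":"object","properties":{"plan":{"type":"array"},"grip":{"type":"number"},"newtons":{"type":"number"}},"required":["plan"]}

```bash
mkdir -p pics; python3 - <<'E'
from rig import r
import cv2,pickle
d={}
for n in("top","side"):
    c=r.camera(n);d[n]=c;cv2.imwrite(f"pics/{n}.png",c["color"][:,:,::-1])
pickle.dump(d,open("cams.pkl","wb"));s=r.state();print(s["t"],s["eef_pos"],s["tool_rot"],s["wrist_force"])
E
```

```text
0.1 [ 0.12578392 -0.53511396  0.23081174] [-1.79939831e+02 -3.88562044e-03  1.32220644e+01] [-0.14498694 -0.91352408 -0.08802463]
```

View pics/top.png

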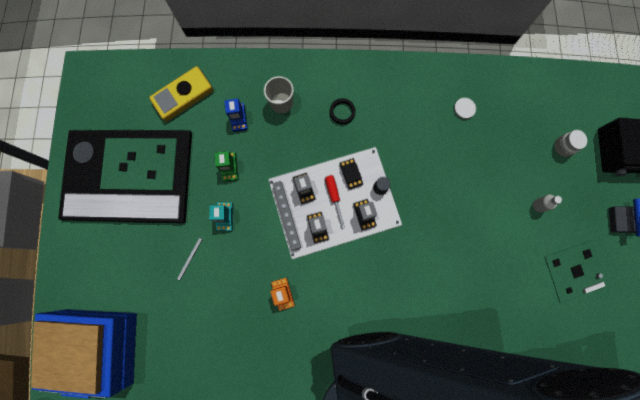

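View pics/side.png

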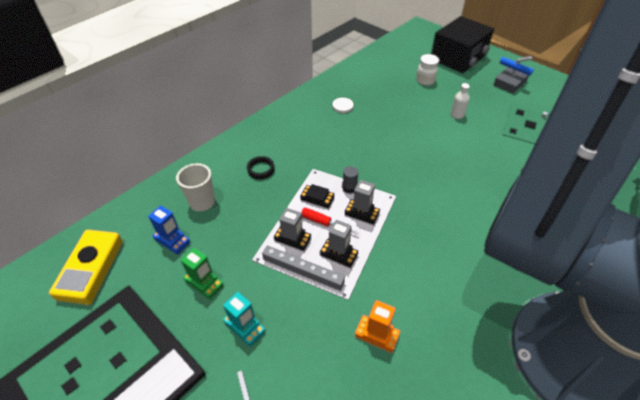

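Top view: three grey relays at about (304,187), (318,227) and (365,214), with the empty socket at (351,173). The coloured look-alikes, blue (235,110), green (226,163), turquoise (220,215) and orange (282,294), are ignored. In the side view the relays are at (291,225), (340,240) and (363,200). Next I need close crops of both views to see which two are proud.

```bash
cat > h.py <<'E'
import numpy as np,cv2
def back(c,uv,z):
    p=cv2.undistortPoints(np.array([[uv]],float),c["K"],np.array(c["dist_coeffs"]))[0,0]
    R=cv2.Rodrigues(np.array(c["rvec"],float))[0];t=np.array(c["tvec"],float).ravel()
    o=-R.T@t;d=R.T@np.array([*p,1]);return o+d*(z-o[2])/d[2]
def proj(c,P):
    return cv2.projectPoints(np.array(P,float).reshape(-1,1,3),np.array(c["rvec"],float),np.array(c["tvec"],float),c["K"],np.array(c["dist_coeffs"]))[0][:,0]
E
python3 - <<'E'
import pickle,cv2,numpy as np
from h import *
d=pickle.load(open("cams.pkl","rb"))
a=cv2.resize(d["top"]["color"][145:260,265:405],None,fx=4,fy=4,interpolation=2)
b=cv2.resize(d["side"]["color"][165:300,250:400],None,fx=4,fy=4,interpolation=2)
cv2.imwrite("pics/topc.png",a[:,:,::-1]);cv2.imwrite("pics/sidec.png",b[:,:,::-1])
for uv in[(304,187),(318,227),(365,214)]:print(back(d["top"],uv,.09))
for uv in[(269,181),(375,150),(400,222),(294,256)]:print(back(d["top"],uv,.003))
E
```

```text
[0.55884533 0.17034545 0.09      ]
[0.46197755 0.13453975 0.09      ]
[0.49517018 0.02184426 0.09      ]
[0.58982733 0.26720086 0.003     ]
[ 0.67967713 -0.01387382  0.003     ]
[ 0.48651186 -0.07871252  0.003     ]
[0.39429975 0.19575771 0.003     ]
```

View pics/topc.png

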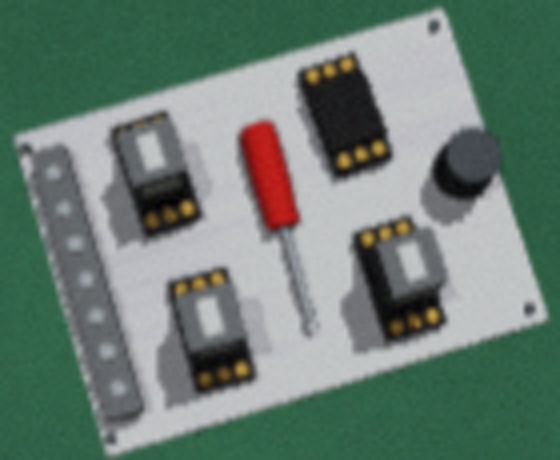

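View pics/sidec.png

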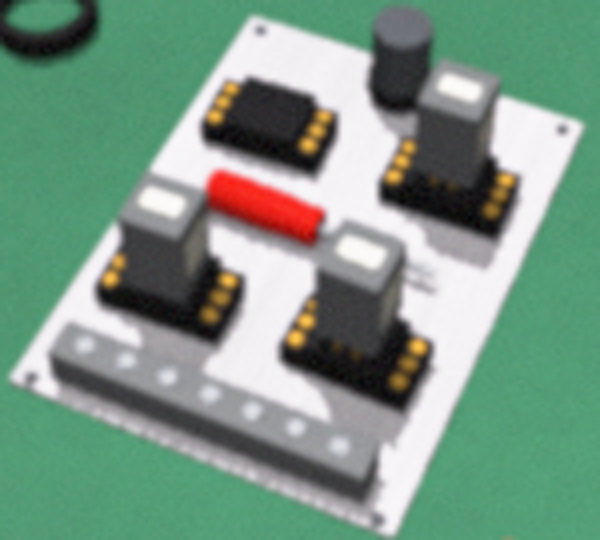

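The side crop shows brass pins under the relay at side (340,240) = top (317,225), and under the one at side (363,200) = top (368,210). The left one, side (290,215) = top (302,182), shows no pins, so it is the seated relay. I'll triangulate the labels to check this by height.

```bash
python3 - <<'E'
import pickle,numpy as np
from h import *
from scipy.optimize import least_squares
d=pickle.load(open("cams.pkl","rb"))
from rig import r
for n,a,b in[("A",(208,318),(358,252)),("C",(412,258),(460,87)),("B",(150,150),(160,202))]:
    u=np.array([265+a[0]/4-.4,145+a[1]/4-.4]);v=np.array([250+b[0]/4-.4,165+b[1]/4-.4])
    s=least_squares(lambda P:np.r_[proj(d["top"],P)[0]-u,proj(d["side"],P)[0]-v],[.5,.1,.09])
    print(n,s.x.round(4),s.fun.round(2),"fixed z top/side",back(d["top"],u,.095).round(4),back(d["side"],v,.095).round(4))
E
```

```text
A [0.469  0.1386 0.0992] [-0.27 -0.46  0.43  0.09] fixed z top/side [0.4684 0.138  0.095 ] [0.4718 0.1365 0.095 ]
C [0.5058 0.0155 0.0943] [ 0.19  0.34 -0.34 -0.07] fixed z top/side [0.5065 0.0161 0.095 ] [0.5047 0.0158 0.095 ]
B [0.572  0.1756 0.0857] [-0.07 -0.1   0.09  0.02] fixed z top/side [0.5699 0.175  0.095 ] [0.5664 0.1806 0.095 ]
```

Heights A 99 mm, C about 95 mm, B 86 mm. The spacings A–C 128 mm and A–B 110 mm also match the plate, so A and C are the proud ones. I'll shut the fingers and go above C.

Call:
move_arm(
  plan=[
    {"offset": [31,-28,0],"rotation": [0,0,0]},
    {"offset": [31,-28,0],"rotation": [0,0,0]},
    {"offset": [31,-28,0],"rotation": [0,0,0]},
    {"offset": [31,-28,0],"rotation": [0,0,0]},
    {"offset": [31,-28,0],"rotation": [0,0,0]},
    {"offset": [31,-28,0],"rotation": [0,0,0]},
    {"offset": [31,-28,0],"rotation": [0,0,0]},
    {"offset": [31,-28,0],"rotation": [0,0,0]},
    {"offset": [31,-28,0],"rotation": [0,0,0]},
    {"offset": [31,-28,0],"rotation": [0,0,0]},
    {"offset": [31,-28,0],"rotation": [0,0,0]},
    {"offset": [31,-28,0],"rotation": [0,0,0]},
    {"offset": [31,-28,0],"rotation": [0,0,0]},
    {"offset": [31,-28,0],"rotation": [0,0,0]},
    {"offset": [31,-28,0],"rotation": [0,0,0]},
    {"offset": [31,-28,0],"rotation": [0,0,0]},
    {"offset": [0,0,0],"rotation": [0,0,0]},
    {"offset": [0,0,0],"rotation": [0,0,0]},
  ],
  grip=1,
  newtons=20,
)

```text
t: 1.9
eef_pos: [0.506, 0.0147, 0.2308]
tool_rot: [-180.0, 0.1, 13.3]
wrist_force: [-0.2, -0.3, 0.2]
grip_width: 0.0
gripper_force: 0.0
```

Call:
move_arm(
  plan=[
    {"offset": [0,0,40],"rotation": [0,0,0]},
    {"offset": [0,0,40],"rotation": [0,0,0]},
    {"offset": [0,0,30],"rotation": [0,0,0]},
    {"offset": [0,0,12],"rotation": [0,0,0]},
    {"offset": [0,0,4],"rotation": [0,0,0]},
    {"offset": [0,0,3],"rotation": [0,0,0]},
    {"offset": [0,0,3],"rotation": [0,0,0]},
    {"offset": [0,0,3],"rotation": [0,0,0]},
    {"offset": [0,0,3],"rotation": [0,0,0]},
    {"offset": [0,0,2],"rotation": [0,0,0]},
    {"offset": [0,0,0],"rotation": [0,0,0]},
  ],
)

```text
t: 3.0
eef_pos: [0.5067, 0.0141, 0.0917]
tool_rot: [180.0, -0.1, 13.2]
wrist_force: [1.0, -0.7, 1.4]
grip_width: 0.0001
gripper_force: 0.9
```

Call:
move_arm(
  plan=[
    {"offset": [0,0,1],"rotation": [0,0,0]},
    {"offset": [0,0,1],"rotation": [0,0,0]},
    {"offset": [0,0,1],"rotation": [0,0,0]},
    {"offset": [0,0,1],"rotation": [0,0,0]},
    {"offset": [0,0,0],"rotation": [0,0,0]},
  ],
)

```text
t: 3.5
eef_pos: [0.5067, 0.0141, 0.0878]
tool_rot: [180.0, -0.1, 13.2]
wrist_force: [0.8, -0.1, 4.7]
grip_width: -0.0002
gripper_force: 2.1
```

Call:
move_arm(
  plan=[
    {"offset": [0,0,0.5],"rotation": [0,0,0]},
    {"offset": [0,0,0.5],"rotation": [0,0,0]},
    {"offset": [0,0,0.5],"rotation": [0,0,0]},
    {"offset": [0,0,0.5],"rotation": [0,0,0]},
    {"offset": [0,0,0],"rotation": [0,0,0]},
  ],
)

```text
t: 4.0
eef_pos: [0.5067, 0.0141, 0.0868]
tool_rot: [180.0, -0.1, 13.2]
wrist_force: [-5.6, -0.1, 21.1]
grip_width: -0.0001
gripper_force: 10.9
```

C met its stop at 86.8 mm with 21 N. Now up, over to A, and press.

Call:
move_arm(
  plan=[
    {"offset": [0,0,-5],"rotation": [0,0,0]},
    {"offset": [0,0,-20],"rotation": [0,0,0]},
    {"offset": [0,0,-30],"rotation": [0,0,0]},
    {"offset": [-2,-32,0],"rotation": [0,0,0]},
    {"offset": [-2,-33,0],"rotation": [0,0,0]},
    {"offset": [-2,-33,0],"rotation": [0,0,0]},
    {"offset": [-2,-32,0],"rotation": [0,0,0]},
    {"offset": [0,0,0],"rotation": [0,0,0]},
    {"offset": [0,0,0],"rotation": [0,0,0]},
  ],
)

```text
t: 4.9
eef_pos: [0.4685, 0.1392, 0.1403]
tool_rot: [180.0, 0.0, 13.3]
wrist_force: [0.5, 0.1, 0.2]
grip_width: 0.0005
gripper_force: 0.0
```

```bash
python3 - <<'E'
from rig import r
import cv2,numpy as np
from h import *
s=r.state();print(s["eef_pos"])
c=r.camera("side");a=cv2.resize(c["color"][165:300,250:400],None,fx=4,fy=4,interpolation=2)
cv2.imwrite("pics/side2.png",a[:,:,::-1])
E
```

```text
[0.46853652 0.13918284 0.14029246]
```

View pics/side2.png

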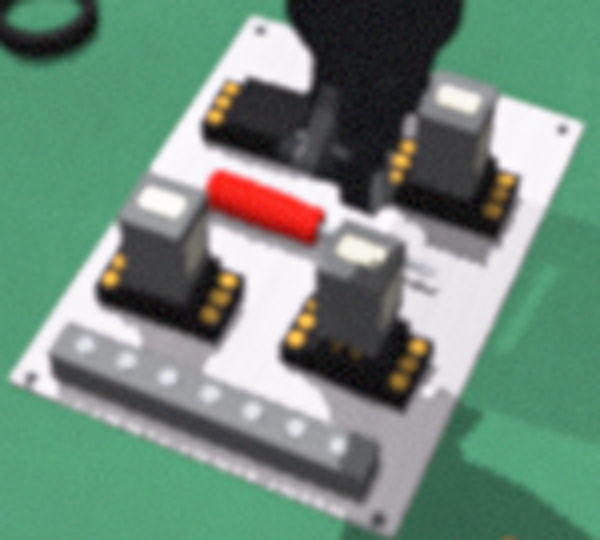

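The crop shows C (460,95) down, with no pins left showing. The shut fingers hang above A (358,250), whose pins still show, and the seated relay is untouched. Next I press A, from 140 mm.

Call:
move_arm(
  plan=[
    {"offset": [0,0,25],"rotation": [0,0,0]},
    {"offset": [0,0,12],"rotation": [0,0,0]},
    {"offset": [0,0,3],"rotation": [0,0,0]},
    {"offset": [0,0,3],"rotation": [0,0,0]},
    {"offset": [0,0,3],"rotation": [0,0,0]},
    {"offset": [0,0,3],"rotation": [0,0,0]},
    {"offset": [0,0,2],"rotation": [0,0,0]},
    {"offset": [0,0,1],"rotation": [0,0,0]},
    {"offset": [0,0,0.5],"rotation": [0,0,0]},
    {"offset": [0,0,0.5],"rotation": [0,0,0]},
    {"offset": [0,0,0.5],"rotation": [0,0,0]},
    {"offset": [0,0,0.5],"rotation": [0,0,0]},
    {"offset": [0,0,0],"rotation": [0,0,0]},
  ],
)

```text
t: 6.25
eef_pos: [0.4688, 0.1385, 0.0871]
tool_rot: [180.0, -0.0, 13.2]
wrist_force: [-1.0, -1.3, 4.7]
grip_width: -0.0001
gripper_force: 1.6
```

Call:
move_arm(
  plan=[
    {"offset": [0,0,0.5],"rotation": [0,0,0]},
    {"offset": [0,0,0.5],"rotation": [0,0,0]},
    {"offset": [0,0,0.5],"rotation": [0,0,0]},
    {"offset": [0,0,0],"rotation": [0,0,0]},
  ],
)

```text
t: 6.65
eef_pos: [0.4689, 0.1386, 0.0868]
tool_rot: [180.0, -0.0, 13.2]
wrist_force: [-11.1, -4.1, 27.7]
grip_width: 0.0002
gripper_force: 13.5
```

A is at its stop, at 86.8 mm with 28 N. I retreat upward and check.

Call:
move_arm(
  plan=[
    {"offset": [0,0,-3],"rotation": [0,0,0]},
    {"offset": [0,0,-20],"rotation": [0,0,0]},
    {"offset": [0,0,-40],"rotation": [0,0,0]},
    {"offset": [0,0,-40],"rotation": [0,0,0]},
    {"offset": [0,0,-40],"rotation": [0,0,0]},
    {"offset": [0,0,0],"rotation": [0,0,0]},
    {"offset": [0,0,0],"rotation": [0,0,0]},
  ],
)

```text
t: 7.35
eef_pos: [0.469, 0.1389, 0.2285]
tool_rot: [180.0, -0.1, 13.2]
wrist_force: [-0.9, -0.4, -1.1]
grip_width: 0.0002
gripper_force: 0.0
```

```bash
python3 - <<'E'
from rig import r
import cv2
c=r.camera("side");a=cv2.resize(c["color"][165:300,250:400],None,fx=4,fy=4,interpolation=2)
cv2.imwrite("pics/side3.png",a[:,:,::-1])
E
```

```text
(no output)
```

View pics/side3.png

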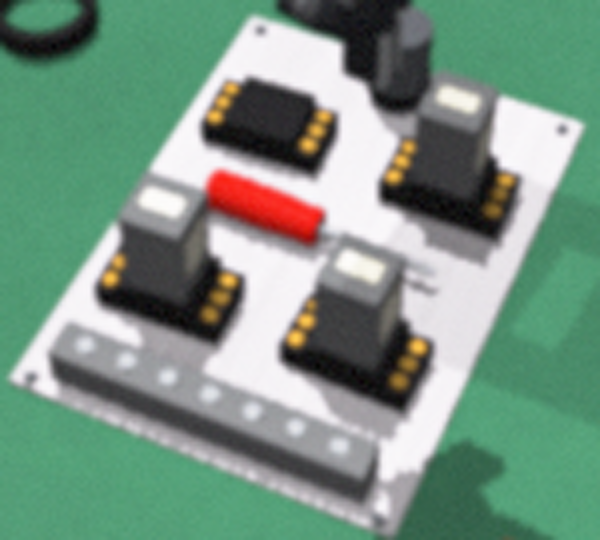

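All three relays now sit home with no pins showing: A (358,267), C (460,98), and the third at (160,202) untouched. The gripper is clear.

```bash
python3 -c "
from rig import r
print(r.job_done())"
```

```text
the job is handed in; nothing more can be done
None
```

Both proud relays are pressed to their hard stops (tops measured at about 87 mm, no pins showing in the last picture), the third relay was not touched, and the job is handed in after about 7.4 s.

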